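Rinse the tall mixing tin on the glass rinser

ROBOT

A 6-joint arm with a two-finger parallel gripper is mounted at the origin on the work surface. World frame = base frame: x ahead of the robot, y to its left, z up, the work surface at z = 0. Lengths are in mm, angles in rad, forces in N, time in s.
With the tool pointing down it reaches from about 325 to 1000 mm from the base axis. Payload 5.1 kg.
Tool frame: the origin (TCP) lies at the very end of the fingers, on their centre line; the grasp point (between the pads) lies 19 mm behind it; z points along the fingers, y is the line along which they close (so a half turn about z gives the same grasp; the last joint's range is limited). The gripper opens to 85 mm and grips with 20 to 120 N. Pads are 22 mm wide; open, the fingers measure 114 mm over their backs; the gripper's body (76 mm by 85 mm) begins 54 mm behind the grasp point. The pads swing forward as they close: fully open they stand 13 mm farther back than shut.
Start: joints at [1.052, 0.124, 1.65, -0, 1.367, -0.083], TCP at [274.407, 589.225, 231.322] pointing down, gripper open.
Joint ranges: [-2.61, 2.61], [-1.02, 2.33], [0.03, 2.71], [-1.35, 4.49], [0.32, 2.68], [-2.91, 2.91]. Speed limits (rad/s): [2.57, 2.57, 3.14, 3.14, 3.14, 3.14].

INTERFACE

Orientations are given as a unit quaternion [w, x, y, z].
In Python, from bench import * gives the robot as it stands.
- The arm moves only by the tool servo_tool, never from a script. Its argument "deltas" is a list of rows, each a list of 3 entries, a list of its own where there are three numbers: the finger opening in cm, from 0 to 8.54, then the shift along the tool's x, y, z in cm, then the turn about the tool's z in degrees. A call has 1 to 8 rows; each row is the pose to reach, as a shift and turn from the pose commanded when the call began, along the tool's axes at that moment; what a row does not reach only later rows make up. A row lasts 1/10 s, in which the tool goes at most 50 mm and 8.59 degrees, less where a joint would pass 70% of its speed; a pose out of reach is approached as far as the arm can. A call with a gripper value outside its range is refused whole. The fingers move at their own pace and stop on an object; "force" is the grip in N (left out, the last holds). Time passes only in rows, so rows that repeat a pose let the fingers close. It gives the time, the measured TCP pose, the force, the opening and the grip force at its end, in the units of the state.
- observe(): the state, without advancing time (a new reading comes with each control period).
- get_image(name): name is "scene" or "side" or "wrist"; returns a dict with "image" (384x512x3 uint8, red, green, blue), "K" (3x3 intrinsics, pixels), "k1" (the pictures are not rectified: a ray, as slopes to the right and down, at radius r is drawn at 1 + k1 r^2 times it, then the intrinsics apply), "pose" (4x4, takes a point from camera to world coordinates). Camera axes: x right, y down, z forward; pixel columns grow to the right and rows downward; lengths in mm; the calibration is good to about 2 mm. A picture is of the moment at which its call begins. There is no depth.
- hand_in(): hands the job in; it is judged then, once.
The state is a dict: "time_s": time; "q": joint angles; "qvel": joint speeds; "tau": joint torques, N m; "eef_pos": TCP position; "eef_rot": TCP orientation; "force": force on the tool from outside, world axes, zero at the start; "wrist_torque": the same for the moment, N m; "opening": opening from 0.0 (shut) to 1.0 (fully open); "finger_force": force on a finger pad.
Only numpy, scipy, OpenCV 4.12 (cv2) and the standard library are available. Lean on these libraries where they do the work, as an engineer would, in place of code of your own. Each camera call takes 0.05 s, during which the arm holds its last target. There are 200 camera calls.

TASK

Rinse out the tall mixing tin: pick it up from the rubber mat, where it stands mouth down, set its mouth squarely over the spray head of the glass rinser, and push the tin straight down until the spring-loaded head is fully depressed. Finish while still holding the tin pressed down on the rinser like that; do not let go. Leave the short tin, the pint glass and the jigger where they stand.

Things in the scene. Friction and masses are not known exactly. Their poses are not given: they have to be found in the camera images.
- tall_tin: the tall stainless mixing tin, a hollow tapered cup standing mouth down: 170 mm high, 90 mm outside diameter at the mouth (below), 60 mm at the closed flat base (above, so that it is uppermost), straight taper between; wall 3 mm, mouth inside diameter 84 mm; 0.18 to 0.29 kg. The tallest of three vessels on a black ribbed rubber mat (top 8 mm above the bench), in any of three places 130 mm apart. Origin: centre of the mouth plane; z points up, to the closed base at z = +170 mm
- short_tin: the short stainless tin, same style, also mouth down on the mat: 115 mm high, 84 mm at the mouth, 58 mm at the base. Origin: centre of the mouth, z up. To be left alone
- pint_glass: clear pint glass, mouth down on the mat: 148 mm high, 88 mm at the mouth, 62 mm at the base above. Origin: centre of the mouth, z up. To be left alone
- jigger: small steel double-cone measure, 74 mm high, 44 mm diameter, standing on the grille of the rinser's tray about 135 mm from the spray head. Origin: centre of its foot, z up. To be left alone
- rinser: the glass rinser: a stainless drip tray fixed to the bench, 285 x 180 mm, with a slotted grille (22 mm above the bench) inside a rim 26 mm high. Origin: on the bench, straight under the axis of the spray head; the tray runs from x = -190 to +95 mm and y = -90 to +90 mm of its own frame. It lies to the left or the right of the robot's centre line, the mat on the other side
- spray_seat (a point): middle of the seat plane of the black star-shaped spray head of the rinser: the flat tops of its six arms (each reaching 54 mm from the axis), on which the rim of a vessel rests; 42 mm above the bench when not pressed. Inside the vessel's mouth six ribs stand up from the arms: 37.5 mm from the axis at the seat, bevelled inwards from 3 mm above it to 20 mm from the axis at 19 mm above it, with a central nozzle 26 mm above the seat. z up; the point moves down with the head
- spray_head (a joint): travel of the spray head: 0 at rest, grows as it is pressed straight down, 0.010 m at its stop (fully depressed, seat 32 mm above the bench). The spring needs 6 N to start and 12 N at the stop; the tin's own weight does not move it
Not all that is in view belongs to the job. What is shaped like the tall_tin but purple is not meant.

How it is judged:
By the outcome, as a careful person would: the job done as asked, in the order asked, and still so for the second after the job is handed in, while the arm keeps its last pose, push and grip.
It also fails if it takes over 45 s, if anything falls off the work surface, if the arm or the gripper's body presses on something with over 40 N, if the wrist force passes 120 N, or if a joint passes its speed limit or range.

## Working session

There is one attempt and no reset: what is moved stays moved. The work goes in short steps, Python scripts to look and compute and a tool call to move; the robot and the scene stay as the last step left them, time stands still between calls to the robot, and variables do not carry over. Pictures are saved under pics/ and viewed, at most 10 in all, crops included, and the job is handed in when it is done.

Besides the shell and the picture viewer there is one more tool, called after "Call:" as a command line: name --argument value ..., lists and objects as JSON in quotes. servo_tool: Moves the arm, as the interface text tells. Its arguments: {"type":"object","properties":{"deltas":{"type":"array"},"force":{"type":"number"}},"required":["deltas"]}

```bash
mkdir -p pics; cat > h.py <<'E'
from bench import *
import numpy as np, cv2
def snap(name,fn):
    d=get_image(name); cv2.imwrite(f'pics/{fn}.png',d['image'][:,:,::-1]); np.savez(f'pics/{fn}.npz',K=d['K'],k1=d['k1'],pose=d['pose']); return d
def ray(c,u,v):
    K=c['K'];x=(u-K[0,2])/K[0,0];y=(v-K[1,2])/K[1,1]
    k1=float(c['k1']);a,b=x,y
    for _ in range(30):
        r2=a*a+b*b;a,b=x/(1+k1*r2),y/(1+k1*r2)
    P=c['pose'];return P[:3,3],P[:3,:3]@np.array([a,b,1.])
def onz(c,u,v,z):
    o,d=ray(c,u,v);return o+d*(z-o[2])/d[2]
def proj(c,p):
    P=c['pose'];q=P[:3,:3].T@(np.array(p,float)-P[:3,3]);a,b=q[:2]/q[2];s=1+float(c['k1'])*(a*a+b*b)
    K=c['K'];return np.array([K[0,0]*a*s+K[0,2],K[1,1]*b*s+K[1,2]])
def load(fn): return np.load(f'pics/{fn}.npz')
E
python3 - <<'E'
from h import *
a=snap('scene','sc0');b=snap('side','si0')
im=np.hstack([a['image'],b['image']])[:,:,::-1]
cv2.imwrite('pics/both.png',cv2.resize(im,(800,300),interpolation=cv2.INTER_AREA))
for d in(a,b): print(d['pose'].round(2),d['K'][0,0],d['k1'])
print(observe())
E
```

```text
[[-1.70000e-01  7.20000e-01 -6.80000e-01  1.37074e+03]
 [ 9.90000e-01  1.20000e-01 -1.20000e-01  5.88900e+01]
 [-1.00000e-02 -6.90000e-01 -7.30000e-01  1.04752e+03]
 [ 0.00000e+00  0.00000e+00  0.00000e+00  1.00000e+00]] 461.3566108575061 -0.07330673972288644
[[ 9.80000e-01 -1.70000e-01  1.30000e-01  2.48480e+02]
 [-2.10000e-01 -7.40000e-01  6.40000e-01 -1.07775e+03]
 [-1.00000e-02 -6.50000e-01 -7.60000e-01  1.23161e+03]
 [ 0.00000e+00  0.00000e+00  0.00000e+00  1.00000e+00]] 472.9038899409967 -0.17522785918570888
{'time_s': 0.1, 'q': array([ 1.05239100e+00,  1.24444274e-01,  1.65153459e+00, -2.48799485e-05,
        1.36752128e+00, -8.26239512e-02]), 'qvel': array([ 0.00027287, -0.00144338, -0.00251094, -0.00052981,  0.00219637,
       -0.00086253]), 'tau': array([ 6.14405071e-04, -4.24928927e+01, -3.66655040e+01, -6.88622799e-05,
        3.96038376e-03,  6.08796427e-06]), 'eef_pos': array([274.14722615, 588.74471355, 230.1747978 ]), 'eef_rot': array([-2.70683623e-04,  2.16168107e-01,  9.76355693e-01, -9.14605980e-04]), 'force': array([-0.01190475,  0.35771358,  0.75878592]), 'wrist_torque': array([-0.01975817,  0.0078405 ,  0.04547952]), 'finger_force': 0.0, 'opening': 0.9995578840189602}
```

View pics/sc0.png

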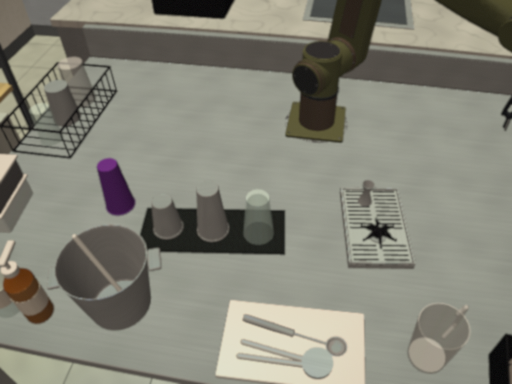

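View pics/si0.png

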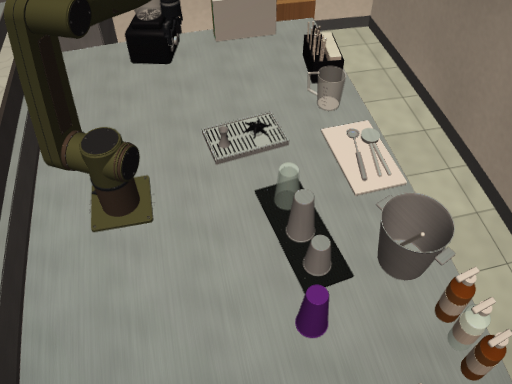

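Scene view: the candidates are the short tin (167,217), the tall middle tin (211,212), the glass (258,217), the purple decoy (115,187) and the rack cups (60,100). By the description I choose the steel one in the middle of the mat. The spray head is at (379,233). Side view: tall tin (302,215), spray head (257,128). I'll check these in one close crop.

```bash
python3 - <<'E'
import cv2,numpy as np
a=cv2.imread('pics/sc0.png');b=cv2.imread('pics/si0.png')
def c(i,u,v,w=80,h=60): return cv2.resize(i[v:v+h,u:u+w],None,fx=5,fy=5,interpolation=cv2.INTER_CUBIC)
# origins: scene tin(170,182), scene head(335,205) ; side tin (262,184), side head(215,100)
m=np.vstack([np.hstack([c(a,170,184),c(a,338,205)]),np.hstack([c(b,262,185),c(b,215,100)])])
cv2.imwrite('pics/crop1.png',m)
E
```

```text
(no output)
```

View pics/crop1.png

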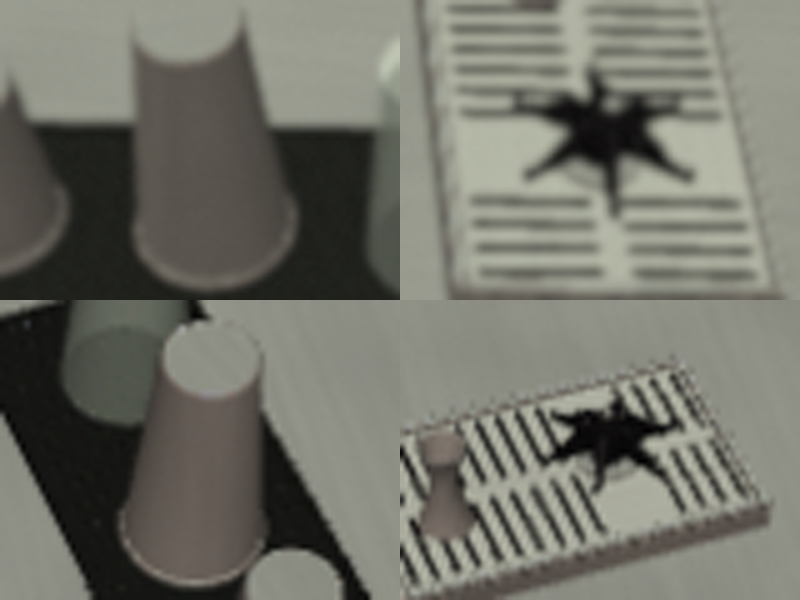

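The crop confirms it: a grey steel tin, tallest on the mat, with its flat base uppermost. The head centre is at scene (379,233) and side (257,128). Next I fit positions.

```bash
python3 - <<'E'
from h import *
from scipy.optimize import least_squares
a,b=load('sc0'),load('si0')
t=np.linspace(0,2*np.pi,90)
def ext(c,p,z,r):
    q=np.array([proj(c,(p[0]+r*np.cos(s),p[1]+r*np.sin(s),z)) for s in t]);return q[:,0].min(),q[:,0].max(),q[:,1].min(),q[:,1].max()
def res(p):
    A=ext(a,p,8,45);B=ext(b,p,8,45);C=ext(b,p,178,30)
    return np.array([A[0]-196.6,A[1]-229.6,A[3]-242,B[0]-285.6,B[1]-315.4,B[3]-242,C[0]-294.4,C[1]-314.6,C[2]-189,C[3]-204.6])
s=least_squares(res,onz(b,304.4,196.8,178)[:2]);print(s.x,s.fun.round(1))
print('head',onz(a,379,233,42),onz(b,257,128,42))
for n,c,z in (('jig sc',(368,186),96),): print(n,onz(a,*c,z))
print('mat ends',[onz(a,*p,8).round() for p in((147,208),(285,211),(142,247),(285,252))])
R=cv2.Rodrigues
q=observe()['eef_rot'];from scipy.spatial.transform import Rotation as Ro
M=Ro.from_quat(np.r_[q[1:],q[0]]).as_matrix();print(M.round(3))
print('tray',[onz(a,*p,26).round() for p in((342,190),(395,190),(412,264),(349,264))])
E
```

```text
[ 562.29423814 -245.56367145] [ 0.4 -1.6 -1.1  1.  -0.5 -0.2 -0.3  0.2 -0.9 -0.7]
head [527.34399099 226.26558425  42.        ] [521.55035177 219.80400023  42.        ]
jig sc [401.77616315 184.69417408  96.        ]
mat ends [array([ 517., -463.,    8.]), array([460., -48.,   8.]), array([ 661., -426.,    8.]), array([610., -26.,   8.])]
[[-0.907  0.422 -0.001]
 [ 0.422  0.907 -0.002]
 [ 0.    -0.002 -1.   ]]
tray [array([361., 115.,  26.]), array([334., 277.,  26.]), array([607., 318.,  26.]), array([634., 150.,  26.])]
```

Call:
servo_tool --deltas '[[8.54,[-4.8,-2.8,-1],0],[8.54,[-9.5,-5.7,-2],0],[8.54,[-14.3,-8.5,-3],0],[8.54,[-19,-11.3,-4],0],[8.54,[-23.8,-14.2,-5],0],[8.54,[-28.6,-17,-6],0],[8.54,[-33.3,-19.8,-7],0],[8.54,[-38.1,-22.6,-7],0]]'

```text
time_s: 0.9
eef_pos: [497.6, 261.9, 298.2]
eef_rot: [0.0, 0.216, 0.976, 0.0]
force: [0.7, -0.5, 0.1]
opening: 0.999
finger_force: 0.0
```

```bash
python3 - <<'E'
from h import *
d=snap('wrist','w1');o=observe();print(d['pose'].round(2),d['K'][0,0],d['k1'],o['eef_pos'],o['eef_rot'],o['time_s'],o['force'])
print(proj(d,(524,223,42)))
E
```

```text
[[ 4.2000e-01  8.8000e-01  2.4000e-01  4.3728e+02]
 [ 9.1000e-01 -4.1000e-01 -1.1000e-01  2.8830e+02]
 [ 0.0000e+00  2.6000e-01 -9.7000e-01  4.4228e+02]
 [ 0.0000e+00  0.0000e+00  0.0000e+00  1.0000e+00]] 291.77593568949993 -0.015302808379727603 [501.43899828 256.27606449 298.48133173] [ 0.00251369  0.21911048  0.97569548 -0.00161306] 0.95 [ 1.76065957 -3.27057083  0.67262759]
[239.97456645 190.02069398]
```

View pics/w1.png

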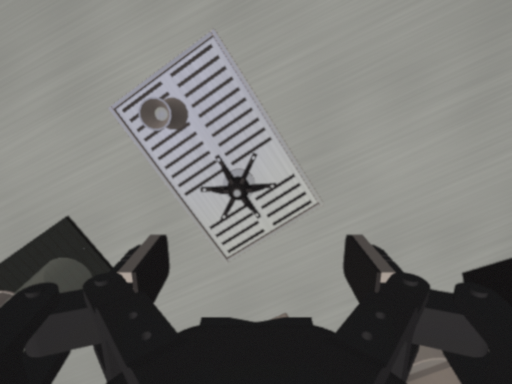

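The wrist view shows the star head centred at about (238.5,186.6), with the jigger at (155,112). The arm was still settling, so I'll take it again.

```bash
python3 - <<'E'
from h import *
for _ in range(4): get_image('wrist')
d=snap('wrist','w2');o=observe();print(d['pose'][:3,3],o['eef_pos'],o['qvel'].round(3))
print(proj(d,(524,223,42)))
i=cv2.imread('pics/w2.png');u,v=190,130
cv2.imwrite('pics/crop2.png',cv2.resize(i[v:v+100,u:u+110],None,fx=6,fy=6,interpolation=cv2.INTER_CUBIC))
np.save('pics/T.npy',0)
E
```

```text
[436.45914061 290.12364187 440.99057446] [496.02960622 264.25335549 296.77563818] [ 0.019  0.    -0.    -0.004  0.001 -0.003]
[239.48723741 191.85221663]
```

View pics/crop2.png

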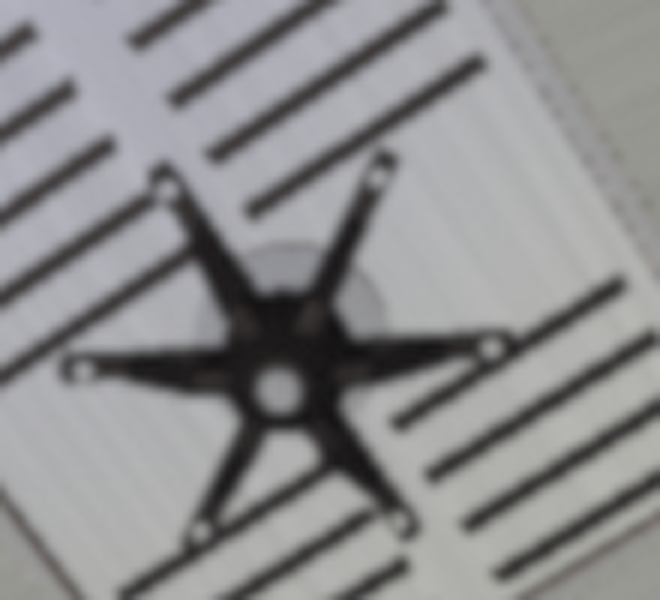

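```bash
python3 - <<'E'
from h import *
d=load('w2');print(onz(d,237.4,188.8,42))
d=load('w1');print(onz(d,238.5,186.6,42))
M=np.array([[-.907,.422,0],[.422,.907,0],[0,0,-1]])
print(M.T@(np.array([562,-245,300])-[496.5,263.5,297.5]))
E
```

```text
[518.73357546 222.27783618  42.        ]
[518.6097235  223.29004839  42.        ]
[-273.9955 -433.5685   -2.5   ]
```

Call:
servo_tool --deltas '[[8.54,[-2.3,-3.6,0],0],[8.54,[-4.6,-7.2,0],0],[8.54,[-6.9,-10.8,0],0],[8.54,[-9.2,-14.4,0],0],[8.54,[-11.5,-18,0],0],[8.54,[-13.8,-21.6,0],0],[8.54,[-16.1,-25.2,0],0],[8.54,[-18.4,-28.8,0],0]]'

```text
time_s: 2.0
eef_pos: [541.9, -74.8, 297.2]
eef_rot: [-0.0, 0.215, 0.977, 0.0]
force: [0.9, -0.1, 0.1]
opening: 0.999
finger_force: 0.0
```

Call:
servo_tool --deltas '[[8.54,[-2.3,-3.6,0],0],[8.54,[-4.6,-7.2,0],0],[8.54,[-6.9,-10.8,0],0],[8.54,[-9,-14.4,0],0],[8.54,[-9,-14.4,0],0],[8.54,[-9,-14.4,0],0],[8.54,[-9,-14.4,0],0]]'

```text
time_s: 2.7
eef_pos: [563.1, -241.7, 297.2]
eef_rot: [-0.0, 0.215, 0.977, 0.0]
force: [-0.3, 0.6, 0.4]
opening: 1.001
finger_force: 0.0
```

```bash
python3 - <<'E'
from h import *
d=snap('wrist','w3');o=observe();print(d['pose'][:3,3],o['eef_pos'],o['qvel'].round(3),o['time_s'])
p=(562.3,-245.6)
print(proj(d,(*p,178)),proj(d,(*p,8)))
E
```

```text
[ 502.92905536 -215.44553888  441.31763048] [ 563.07688064 -241.6319211   297.36498618] [-0.001 -0.006 -0.002 -0.002 -0.001 -0.003] 2.75
[253.40777282 187.00194527] [254.37228366 159.11829261]
```

View pics/w3.png

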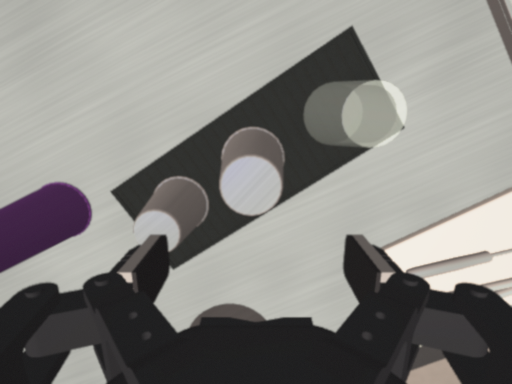

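The base disc of the tall tin is at about (251.2,185), 62 px wide. The short tin is at (157,232), the glass at (375,113), and the purple decoy is far left.

```bash
python3 - <<'E'
from h import *
d=load('w3')
i=cv2.cvtColor(cv2.imread('pics/w3.png'),cv2.COLOR_BGR2GRAY)
c=onz(d,251.2,185,178);print(c,[proj(d,c+[30*np.cos(t),30*np.sin(t),0]).round(1) for t in np.radians(np.arange(0,360,45)-25)])
M=np.array([[-.907,.422,0],[.422,.907,0],[0,0,-1]])
p=np.array([563.1,-241.7,297.3])
print(M.T@(np.array([c[0],c[1],134])-p), (np.array([c[0],c[1],134])-p))
E
```

```text
[ 559.69866824 -246.64998675  178.        ] [array([251.3, 215.5]), array([273.6, 206.8]), array([283.5, 185.1]), array([274.5, 162.4]), array([251.1, 152.7]), array([227.9, 162.3]), array([218.9, 184.9]), array([228.9, 206.7])]
[  0.9961135   -5.92499998 163.3       ] [  -3.40133176   -4.94998675 -163.3       ]
```

Call:
servo_tool --deltas '[[8.54,[0,-0.3,3],0],[8.54,[0,-0.5,7],0],[8.54,[0,-0.5,10],0],[8.54,[0,-0.5,13],0],[8.54,[0,-0.5,15],0],[8.54,[0,-0.5,16.3],0],[8.54,[0,-0.5,16.3],0]]'

```text
time_s: 3.45
eef_pos: [559.7, -246.4, 132.4]
eef_rot: [-0.002, 0.215, 0.977, 0.001]
force: [0.0, 0.6, 1.1]
opening: 1.003
finger_force: 0.0
```

Call:
servo_tool --deltas '[[5,[0,0,0],0],[5,[0,0,0],0],[5,[0,0,0],0],[5,[0,0,0],0],[5,[0,0,0],0],[5,[0,0,0],0],[5,[0,0,0],0],[5,[0,0,0],0]]' --force 60

```text
time_s: 4.25
eef_pos: [562.4, -248.7, 137.3]
eef_rot: [0.002, 0.216, 0.976, -0.0]
force: [0.8, 1.3, 7.5]
opening: 0.746
finger_force: 66.8
```

Call:
servo_tool --deltas '[[5,[0,0,-0.5],0],[5,[0,0,-1.5],0],[5,[0,0,-4],0],[5,[0,0,-8],0],[5,[0,0,-12],0],[5,[0,0,-16],0],[5,[0,0,-19],0],[5,[0,0,-20],0]]'

```text
time_s: 5.05
eef_pos: [561.5, -248.9, 339.4]
eef_rot: [0.003, 0.216, 0.976, -0.001]
force: [0.5, -0.3, -2.1]
opening: 0.746
finger_force: 66.5
```

```bash
python3 - <<'E'
from h import *
for _ in range(4): get_image('wrist')
b=snap('side','si1');d=snap('scene','sc1');o=observe();print(o['eef_pos'],o['eef_rot'],o['force'],o['opening'],o['finger_force'],o['wrist_torque'],o['time_s'])
A=cv2.imread('pics/sc1.png');B=cv2.imread('pics/si1.png')
def c(i,u,v,w=100,h=150): return cv2.resize(i[v:v+h,u:u+w],None,fx=4,fy=4,interpolation=cv2.INTER_CUBIC)
e=o['eef_pos'];pa=proj(d,(e[0],e[1],e[2]-60)).astype(int);pb=proj(b,(e[0],e[1],e[2]-60)).astype(int)
oa=(max(pa-[50,75],[0,0]) if 0 else np.maximum(pa-[50,75],0));ob=np.maximum(pb-[50,75],0);print(oa,ob)
cv2.imwrite('pics/crop3.png',np.hstack([c(A,*oa),c(B,*ob)]))
E
```

```text
[ 559.70342017 -247.75497693  331.03899526] [-2.56611246e-03  2.16227595e-01  9.76339356e-01  7.10101663e-04] [ 1.2764217  -0.5449911  -3.52369709] 0.7440149032376402 66.5278334224422 [-0.0147666   0.05461543 -0.02183388] 5.35
[152  85] [256  99]
```

View pics/crop3.png

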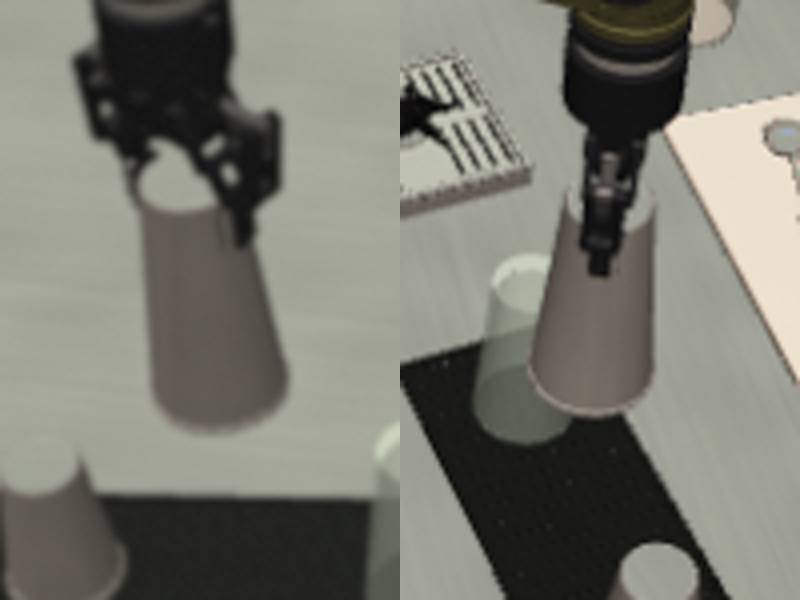

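The tin is held level and clear of the glass. Mouth limits are u 190–224, bottom 193 in the scene view and u 288–319.75, bottom 202.75 in the side view. I'll fit the mouth centre relative to the TCP.

```bash
python3 - <<'E'
from h import *
from scipy.optimize import least_squares
a,b=load('sc1'),load('si1');t=np.linspace(0,2*np.pi,90)
def ext(c,p,r):
    q=np.array([proj(c,(p[0]+r*np.cos(s),p[1]+r*np.sin(s),p[2])) for s in t]);return q[:,0].min(),q[:,0].max(),q[:,1].max()
s=least_squares(lambda p:np.r_[ext(a,p,45),ext(b,p,45)]-[190,224,193,288,319.75,202.75],[560,-248,208]);print(s.x,s.fun.round(1))
o=observe();print(o['eef_pos'],o['qvel'].round(3))
M=np.array([[-.907,.422,0],[.422,.907,0],[0,0,-1]])
print(M.T@(np.array([-41.5,468,0])))
E
```

```text
[ 558.9870587  -243.59328289  201.44674043] [-0.4  0.1  0.2  0.  -0.4 -0.3]
[ 559.70342017 -247.75497693  331.03899526] [-0.     0.002 -0.005  0.     0.002  0.001]
[235.1365 406.963    0.    ]
```

Call:
servo_tool --deltas '[[5,[1,1.8,0],0],[5,[3,5.3,0],0],[5,[5,8.8,0],0],[5,[7,12.3,0],0],[5,[9,15.8,0],0],[5,[11,19.3,0],0],[5,[13,22.8,0],0],[5,[15,26.3,0],0]]'

```text
time_s: 6.15
eef_pos: [534.4, 55.9, 332.9]
eef_rot: [-0.001, 0.216, 0.976, -0.0]
force: [0.4, -0.0, -2.8]
opening: 0.743
finger_force: 66.6
```

Call:
servo_tool --deltas '[[5,[2,3.5,0],0],[5,[4,7,0],0],[5,[6,10.5,2],0],[5,[7.5,13.3,4],0],[5,[8.3,14.5,7],0],[5,[8.3,14.5,9],0],[5,[8.3,14.5,10],0],[5,[8.3,14.5,10],0]]'

```text
time_s: 6.95
eef_pos: [519.9, 219.9, 231.6]
eef_rot: [-0.002, 0.216, 0.976, -0.001]
force: [0.3, -0.4, -2.7]
opening: 0.746
finger_force: 66.7
```

```bash
python3 - <<'E'
from h import *
for _ in range(4): get_image('wrist')
b=snap('side','si2');d=snap('scene','sc2');o=observe();print(o['eef_pos'],o['eef_rot'],o['force'],o['opening'],o['finger_force'],o['time_s'],o['qvel'].round(3))
A=cv2.imread('pics/sc2.png');B=cv2.imread('pics/si2.png')
def c(i,u,v,w=80,h=120): return cv2.resize(i[v:v+h,u:u+w],None,fx=5,fy=5,interpolation=cv2.INTER_CUBIC)
e=o['eef_pos'];pa=proj(d,(e[0],e[1],80)).astype(int);pb=proj(b,(e[0],e[1],80)).astype(int)
oa=np.maximum(pa-[40,60],0);ob=np.maximum(pb-[40,60],0);print(oa,ob)
cv2.imwrite('pics/crop4.png',np.hstack([c(A,*oa),c(B,*ob)]))
E
```

```text
[522.48126701 219.94698612 236.17175596] [1.17997998e-03 2.16504226e-01 9.76280715e-01 7.02148552e-04] [-0.1409211  -0.08402587 -3.14325786] 0.7467048130035064 66.72070273925783 7.25 [ 0.001  0.003  0.006 -0.001  0.001 -0.   ]
[339 162] [217  60]
```

View pics/crop4.png

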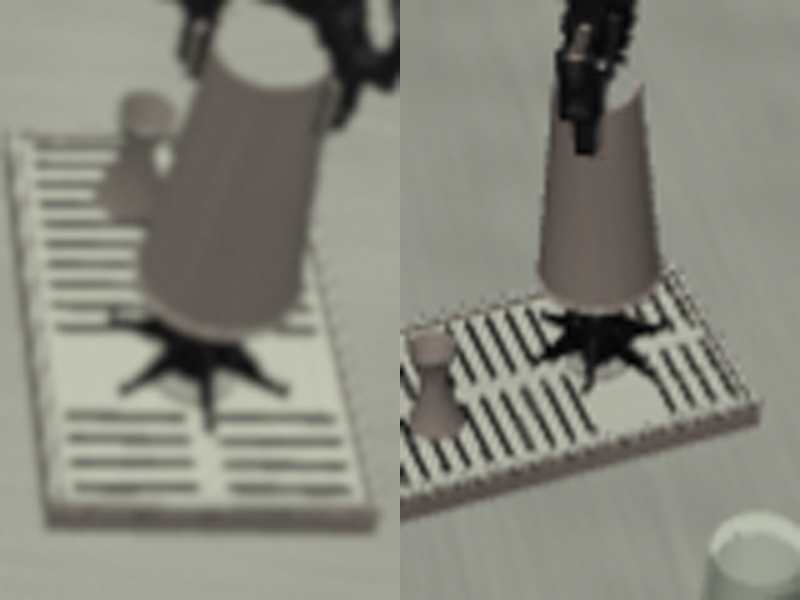

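```bash
python3 - <<'E'
from h import *
from scipy.optimize import least_squares
a,b=load('sc2'),load('si2');t=np.linspace(0,2*np.pi,90)
def ext(c,p,r):
    q=np.array([proj(c,(p[0]+r*np.cos(s),p[1]+r*np.sin(s),p[2])) for s in t]);return q[:,0].min(),q[:,0].max(),q[:,1].max()
A=np.array([366.4,400,229.6]);B=np.array([244.4,269.2,122.4])
s=least_squares(lambda p:np.r_[ext(a,p,45),ext(b,p,45)]-np.r_[A,B],[520,220,106]);print('both',s.x,s.fun.round(1))
h=least_squares(lambda p:np.r_[proj(a,p)-[379,233],proj(b,p)-[257,128]],[520,220,42]);print('head',h.x,h.fun.round(1))
for z in(104,107):
  for n,c,m in(('sc',a,A),('si',b,B)):
    q=least_squares(lambda p:np.array(ext(c,(*p,z),45))-m,[520,220]);print(z,n,q.x,q.fun.round(1))
print(np.diff([s.x,h.x],axis=0))
E
```

```text
both [522.17643716 226.23577837 105.16554388] [-0.1 -0.1  0.2 -0.  -0.2 -0.3]
head [522.67492217 227.02972988  36.03795336] [-0.1  0.1 -0.1 -0.1]
104 sc [520.38076773 226.75818109] [ 0. -0.  0.]
104 si [522.58259101 225.6394759 ] [ 0.1 -0.1  0. ]
107 sc [522.92864822 226.22377066] [-0.  0. -0.]
107 si [521.88075215 222.29777035] [ 0.1 -0.1  0. ]
[[  0.49848502   0.79395151 -69.12759052]]
```

Both views agree that the mouth is centred over the head to within about 1 mm. I'll descend in stages while watching the force.

Call:
servo_tool --deltas '[[5,[0,0.1,1],0],[5,[0,0.1,2],0],[5,[0,0.1,3],0],[5,[0,0.1,3.8],0],[5,[0,0.1,4.5],0],[5,[0,0.1,5],0],[5,[0,0.1,5.5],0],[5,[0,0.1,5.5],0]]' --force 80

```text
time_s: 8.05
eef_pos: [521.7, 220.8, 178.6]
eef_rot: [-0.001, 0.216, 0.976, -0.0]
force: [0.6, -0.0, -3.0]
opening: 0.737
finger_force: 89.7
```

Call:
servo_tool --deltas '[[5,[0,0,0.2],0],[5,[0,0,0.3],0],[5,[0,0,0.4],0],[5,[0,0,0.5],0],[5,[0,0,0.6],0],[5,[0,0,0.7],0],[5,[0,0,0.8],0],[5,[0,0,0.8],0]]'

```text
time_s: 8.85
eef_pos: [522.2, 221.0, 171.6]
eef_rot: [0.0, 0.216, 0.976, 0.0]
force: [-1.1, 1.3, -1.9]
opening: 0.736
finger_force: 89.8
```

Call:
servo_tool --deltas '[[5,[0,0,0.1],0],[5,[0,0,0.2],0],[5,[0,0,0.3],0],[5,[0,0,0.4],0],[5,[0,0,0.5],0],[5,[0,0,0.5],0]]'

```text
time_s: 9.45
eef_pos: [522.3, 221.0, 166.9]
eef_rot: [0.0, 0.216, 0.976, 0.0]
force: [-0.9, -0.7, 5.2]
opening: 0.738
finger_force: 90.6
```

Call:
servo_tool --deltas '[[5,[0,0,0.1],0],[5,[0,0,0.2],0],[5,[0,0,0.3],0],[5,[0,0,0.4],0],[5,[0,0,0.4],0]]'

```text
time_s: 9.95
eef_pos: [522.5, 221.0, 163.4]
eef_rot: [0.0, 0.216, 0.976, 0.0]
force: [-1.9, -0.7, 7.7]
opening: 0.74
finger_force: 90.8
```

Call:
servo_tool --deltas '[[5,[0,0,0.1],0],[5,[0,0,0.2],0],[5,[0,0,0.3],0],[5,[0,0,0.3],0],[5,[0,0,0.3],0]]'

```text
time_s: 10.45
eef_pos: [522.7, 221.0, 161.1]
eef_rot: [0.001, 0.216, 0.976, 0.0]
force: [-2.9, -1.3, 8.2]
opening: 0.74
finger_force: 91.0
```

Call:
servo_tool --deltas '[[5,[0,0,0.1],0],[5,[0,0,0.2],0],[5,[0,0,0.2],0],[5,[0,0,0.2],0]]'

```text
time_s: 10.85
eef_pos: [523.3, 220.9, 161.0]
eef_rot: [0.001, 0.216, 0.976, 0.0]
force: [-4.3, -2.2, 15.9]
opening: 0.738
finger_force: 91.8
```

```bash
python3 - <<'E'
from h import *
for _ in range(4): get_image('wrist')
b=snap('side','si3');d=snap('scene','sc3');o=observe();print(o['eef_pos'],o['eef_rot'],o['force'],o['opening'],o['time_s'],o['qvel'].round(3))
A=cv2.imread('pics/sc3.png');B=cv2.imread('pics/si3.png')
def c(i,u,v,w=80,h=120): return cv2.resize(i[v:v+h,u:u+w],None,fx=5,fy=5,interpolation=cv2.INTER_CUBIC)
cv2.imwrite('pics/crop5.png',np.hstack([c(A,339,162),c(B,217,60)]))
E
```

```text
[523.22630446 220.90731107 160.91819864] [1.41382436e-03 2.16030053e-01 9.76385682e-01 1.31091681e-04] [-3.63178135 -2.36044579 15.9468976 ] 0.7416955680933961 11.15 [ 0.     0.     0.001 -0.001 -0.001 -0.001]
```

View pics/crop5.png

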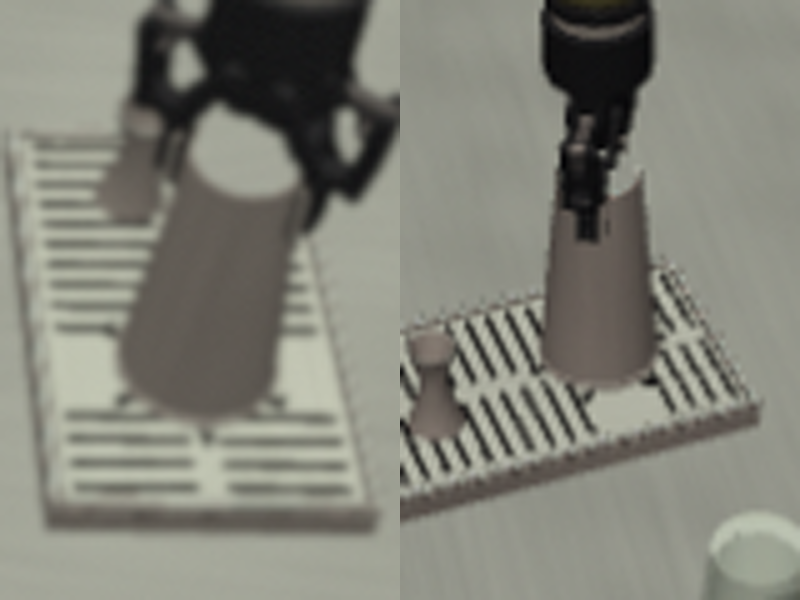

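The rim sits squarely on the star, with the arm tips showing evenly around it. TCP z stopped at 161 while the force rose to 16 N, so the head is at its stop. The jigger is untouched.

```bash
python3 -c "
from bench import *
print(hand_in())"
```

```text
the job is handed in; nothing more can be done
None
```

I handed the job in with the tall tin still gripped and pressed down over the spray head. The head appears to be at its stop: the tool stopped descending while the push rose to about 16 N. The short tin, pint glass and jigger were not touched, and no verdict came back from the hand-in.

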